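# Sort sprung work rests by stiffness

## Task

The three sprung work rests look alike, but some have a weak spring and some a stiff one: push down on their plungers to feel which is which. Then stand each stiff rest upright on the floor of the oblong tray and each weak rest upright on the floor of the round tray. Do not knock a rest over, and leave the sanding block and the tin where they are.

Things in the scene. Friction and masses are not known exactly. Their poses are not given: they have to be found in the camera images.
- rest_a_centre (a point): Sprung work rest, about 0.32 kg, upright, 88 mm tall: steel foot 56 mm across and 10 mm high, aluminium barrel 40 mm across from 10 to 62 mm up (grip it there), and on top a spring plunger with a flat black cap 26 mm across, 8 mm thick, its top 88 mm up. This point is on its axis, 44 mm above the underside; z up. All three look the same; there is at least one weak and one stiff.
- rest_a_plunger (a joint): How far the plunger of rest_a is pushed in (m): 0 when out, 0.012 fully in; it springs back. A weak one starts to give at about 1 N and is fully in at about 4 N; a stiff one starts to give at about 4.5 N and is fully in at about 15 N.
- rest_a: The rest rest_a itself; its origin is the centre of its underside, z up its axis.
- rest_b_centre (a point): Sprung work rest, about 0.32 kg, upright, 88 mm tall: steel foot 56 mm across and 10 mm high, aluminium barrel 40 mm across from 10 to 62 mm up (grip it there), and on top a spring plunger with a flat black cap 26 mm across, 8 mm thick, its top 88 mm up. This point is on its axis, 44 mm above the underside; z up. All three look the same; there is at least one weak and one stiff.
- rest_b_plunger (a joint): How far the plunger of rest_b is pushed in (m): 0 when out, 0.012 fully in; it springs back. A weak one starts to give at about 1 N and is fully in at about 4 N; a stiff one starts to give at about 4.5 N and is fully in at about 15 N.
- rest_b: The rest rest_b itself; its origin is the centre of its underside, z up its axis.
- rest_c_centre (a point): Sprung work rest, about 0.32 kg, upright, 88 mm tall: steel foot 56 mm across and 10 mm high, aluminium barrel 40 mm across from 10 to 62 mm up (grip it there), and on top a spring plunger with a flat black cap 26 mm across, 8 mm thick, its top 88 mm up. This point is on its axis, 44 mm above the underside; z up. All three look the same; there is at least one weak and one stiff.
- rest_c_plunger (a joint): How far the plunger of rest_c is pushed in (m): 0 when out, 0.012 fully in; it springs back. A weak one starts to give at about 1 N and is fully in at about 4 N; a stiff one starts to give at about 4.5 N and is fully in at about 15 N.
- rest_c: The rest rest_c itself; its origin is the centre of its underside, z up its axis.
- oblong_tray_floor (a point): The oblong plywood tray for stiff rests, fixed to the bench: outside 162 x 232 mm, walls 6 mm thick, rim 25 mm above the bench, floor 6 mm above it. This point is the centre of its floor, on the upper face; x is along the short side (150 mm inside), y along the long side (220 mm inside).
- round_tray_floor (a point): The round turned-wood tray for weak rests, fixed to the bench: about 214 mm across outside at the rim and 200 mm inside, wall 6 mm thick, rim 25 mm above the bench, floor 6 mm above it. This point is the centre of its floor, on the upper face.
- sanding_block: Cork sanding block, 60 x 105 x 33 mm, a bystander; origin at the centre of its underside.
- parts_tin: Green hinged tin box, 71 x 109 x 28 mm, shut, a bystander; origin at the centre of its underside.
There are look-alikes about, which are no part of the job. What is shaped like the rest_a but orange or purple is not meant.

How it is judged:
On the way:
1. a plunger has been pushed in to feel its spring (at least 4 mm, with its rest still standing on the bench outside the trays) (((value of joint rest_a_plunger above 0.004 m and angle between rest_a_centre's own z axis and vertical below 0.15 rad and height (world z) of rest_a_centre below 0.047 m) or (value of joint rest_b_plunger above 0.004 m and angle between rest_b_centre's own z axis and vertical below 0.15 rad and height (world z) of rest_b_centre below 0.047 m) or (value of joint rest_c_plunger above 0.004 m and angle between rest_c_centre's own z axis and vertical below 0.15 rad and height (world z) of rest_c_centre below 0.047 m))), for 0.05 s.
At the end, for the whole second after the job is handed in: Every stiff rest stands upright (within 0.12 rad) and still on the floor of the oblong tray, and every weak rest likewise on the floor of the round tray: its whole foot inside the walls and its underside within 6 mm of the floor's height (z of rest_a_centre in the frame of round_tray_floor between 0.038 and 0.05 m and horizontal distance between each of rest_a_centre, rest_c_centre and round_tray_floor below 0.078 m and angle between each of rest_a_centre, rest_b_centre, rest_c_centre's own z axis and vertical below 0.12 rad and linear speed of each of rest_a, rest_b, rest_c below 0.02 m/s and z of rest_b_centre in the frame of oblong_tray_floor between 0.038 and 0.05 m and x of rest_b_centre in the frame of oblong_tray_floor between -0.052 and 0.052 m and y of rest_b_centre in the frame of oblong_tray_floor between -0.087 and 0.087 m and z of rest_c_centre in the frame of round_tray_floor between 0.038 and 0.05 m); the robot touches nothing.
It fails at once if a rest is knocked over (tilted by more than 0.7 rad) (angle between any of rest_a_centre, rest_b_centre, rest_c_centre's own z axis and vertical above 0.7 rad).
It fails at once if the sanding block or the tin is moved by more than 30 mm (distance of any of sanding_block, parts_tin from where it was at the start of the episode above 0.03 m).
It also fails if it takes over 72 s, if anything falls off the work surface, if the arm or the gripper's body presses on something with over 40 N, if the wrist force passes 120 N, or if a joint passes its speed limit or range.

## Robot

A 6-joint arm with a two-finger parallel gripper is mounted at the origin on a cart in front of the work surface, level with it; the furniture and walls round the work are solid. World frame = base frame: x ahead of the robot, y to its left, z up, the work surface at z = 0. Lengths are in m, angles in rad, forces in N, time in s.
With the tool pointing down it reaches from about 0.25 to 0.775 m from the base axis. Payload 4 kg.
Tool frame: the origin (TCP) lies at the very end of the fingers, on their centre line; the grasp point (between the pads) lies 19 mm behind it; z points along the fingers, y is the line along which they close (so a half turn about z gives the same grasp; the last joint's range is limited). The gripper opens to 94 mm and grips with 3 to 60 N. Pads are 16 mm wide; open, the fingers measure 119 mm over their backs; the gripper's body (75 mm by 177 mm) begins 78 mm behind the grasp point.
Start: joints at [1.047, 0.087, 1.371, -0, 1.684, -0.103], TCP at [0.225, 0.502, 0.206] pointing down, gripper open.
Joint ranges: [-3.1, 3.1], [-0.76, 2.03], [0.27, 2.55], [-1.08, 4.22], [0.17, 2.65], [-2.57, 2.57]. Speed limits (rad/s): [2.79, 2.79, 3.14, 3.14, 3.14, 3.14].

## Interface

Orientations are given as [roll, pitch, yaw] about the fixed x, y, z axes, in that order (R = Rz(yaw) Ry(pitch) Rx(roll)).
In Python, from workcell import sense, get_image, finish_job gives the robot as it stands.
- The arm moves only by the tool servo_tool, never from a script. Its argument "deltas" is a list that holds one entry, the list of rows, each a list of 7 numbers: the shift along the tool's x, y, z in units of 30 mm (1.0 is 30 mm), then the turn, a rotation vector about the tool's x, y, z in units of 6 degrees (1.0 is 6 degrees), then the opening, from 0 (shut) to 1 (fully open). A call has 1 to 12 rows; each row is the pose to reach, as a shift and turn from the pose commanded when the call began, along the tool's axes at that moment; what a row does not reach only later rows make up. A row lasts 1/12 s, in which the tool goes at most 41.7 mm and 7.16 degrees, less where a joint would pass 70% of its speed; a pose out of reach is approached as far as the arm can. A call with a gripper value outside its range is refused whole. The fingers move at their own pace and stop on an object; "newtons" is the grip in N (left out, the last holds). Time passes only in rows, so rows that repeat a pose let the fingers close. It gives the time, the measured TCP pose, the force, the opening and the grip force at its end, in the units of the state.
- sense(): the state, without advancing time (a new reading comes with each control period).
- get_image(name): name is "scene" or "top" or "wrist"; returns a dict with "color" (400x640x3 uint8, red, green, blue), "fx", "fy", "cx", "cy" (pixels), "extrinsics" (4x4, takes a point from world to camera coordinates). Camera axes: x right, y down, z forward; pixel columns grow to the right and rows downward; lengths in m; the calibration is good to about 2 mm. The wrist camera is an equidistant fisheye: a pixel r from the principal point sees the ray r / f radians off the axis. A picture is of the moment at which its call begins. There is no depth.
- finish_job(): hands the job in; it is judged then, once.
The state is a dict: "clock": time; "joint_pos": joint angles; "dq": joint speeds; "joint_torque": joint torques, N m; "tool_pos": TCP position; "eef_rot": TCP orientation; "ft_force": force on the tool from outside, world axes, zero at the start; "torque": the same for the moment, N m; "opening": finger opening in m; "gripper_force": force on a finger pad.
Only numpy, scipy, OpenCV 4.12 (cv2) and the standard library are available. Lean on these libraries where they do the work, as an engineer would, in place of code of your own. Each camera call takes 0.05 s, during which the arm holds its last target. There are 200 camera calls.

## Working session

There is one attempt and no reset: what is moved stays moved. The work goes in short steps, Python scripts to look and compute and a tool call to move; the robot and the scene stay as the last step left them, time stands still between calls to the robot, and variables do not carry over. Pictures are saved under pics/ and viewed, at most 10 in all, crops included, and the job is handed in when it is done.

Besides the shell and the picture viewer there is one more tool, called after ">>>" as a command line: name --argument value ..., lists and objects as JSON in quotes. servo_tool: Moves the arm, as the interface text tells. Its arguments: {"type":"object","properties":{"deltas":{"type":"array","items":{"type":"array","items":{"type":"array","items":{"type":"number"}}}},"newtons":{"type":"number"}},"required":["deltas"]}

```bash
mkdir -p pics
cat > h.py <<'E'
import numpy as np, cv2
from workcell import sense, get_image
def save(n,f):
    im=get_image(n); cv2.imwrite('pics/'+f,cv2.cvtColor(im['color'],cv2.COLOR_RGB2BGR)); return im
def ray(im,u,v,z):
    E=np.array(im['extrinsics']);R=E[:3,:3];c=-R.T@E[:3,3]
    d=R.T@np.array([(u-im['cx'])/im['fx'],(v-im['cy'])/im['fy'],1]);return c+d*(z-c[2])/d[2]
E
python3 - <<'E'
from h import *
a=save('top','t1.png');b=save('scene','s1.png')
import pickle;pickle.dump((a,b),open('im.pkl','wb'))
s=sense();print(s)
E
```

```text
{'clock': 0.1, 'joint_pos': array([ 1.04687614e+00,  8.78708838e-02,  1.37207889e+00, -2.24002828e-05,
        1.68360076e+00, -1.03074918e-01]), 'dq': array([ 0.00012382, -0.00028803, -0.00601113, -0.00076712,  0.00112355,
        0.00085933]), 'joint_torque': array([ 2.34043800e-03, -3.41249979e+01, -3.03301585e+01,  7.20422412e-02,
        3.04135401e-02, -8.27844656e-05]), 'tool_pos': array([0.22444535, 0.50158378, 0.2044391 ]), 'eef_rot': array([-3.13964287e+00, -1.79306408e-04,  2.72074471e+00]), 'ft_force': array([-0.41740713, -1.10144633, -0.28772761]), 'torque': array([-0.02896106,  0.0098065 ,  0.08221557]), 'gripper_force': 0.0, 'opening': 0.0940264083001969}
```

View pics/t1.png

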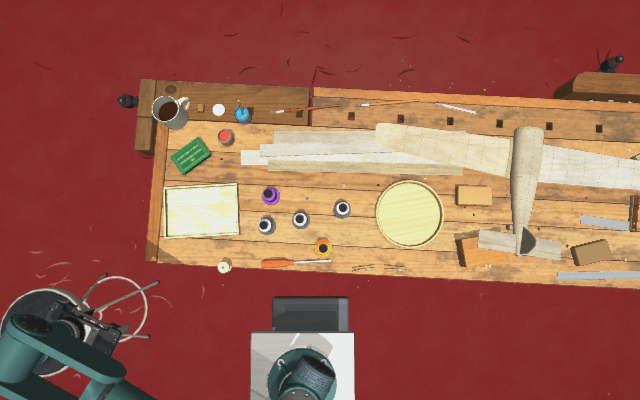

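View pics/s1.png

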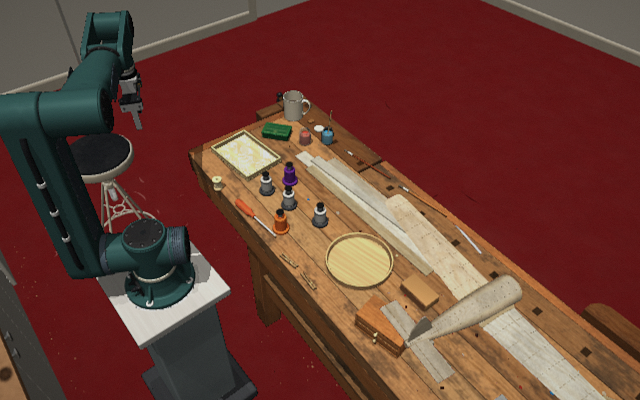

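The three grey rests are in the top view at about (266,226), (301,219) and (342,208). The look-alikes are purple at (271,196) and orange at (324,247), so neither is meant. The oblong tray is at (201,210), the round tray at (409,213), the tin at (191,155) and the sanding block at (474,195). I'll confirm with an enlarged crop and measure.

Run:
```python
from h import *
import pickle;a,b=pickle.load(open('im.pkl','rb'))
c=cv2.cvtColor(a['color'],cv2.COLOR_RGB2BGR)
cv2.imwrite('pics/t2.png',cv2.resize(c[140:265,155:355],None,fx=4,fy=4,interpolation=cv2.INTER_CUBIC))
g=c.max(2)
for u,v in [(266,226),(301,219),(342,208),(271,196),(324,247)]:
    w=g[v-12:v+13,u-12:u+13]; m=(w<60).astype(np.uint8)
    n,l,st,ce=cv2.connectedComponentsWithStats(m)
    for i in range(1,n):
        if st[i,4]>15:
            p=ce[i]+[u-12,v-12]; print((u,v),st[i,4],p.round(1),ray(a,*p,.088).round(4))
hsv=cv2.cvtColor(c,cv2.COLOR_BGR2HSV)
m=((hsv[...,0]>=20)&(hsv[...,0]<36)&(hsv[...,2]>190)&(hsv[...,1]<150)).astype(np.uint8)
m=cv2.morphologyEx(m,cv2.MORPH_OPEN,np.ones((3,3)))
for k in cv2.findContours(m,cv2.RETR_EXTERNAL,cv2.CHAIN_APPROX_NONE)[0]:
    if cv2.contourArea(k)>1500:
        r=cv2.minAreaRect(k);print(r,ray(a,*r[0],.025).round(4),[ray(a,*q,.025)[:2].round(3) for q in cv2.boxPoints(r)])
for u,v in [(205,210),(409,213)]: print(hsv[v,u-6:u+6:3],ray(a,u,v,.025))
for q in [(191,155),(474,195)]:print(ray(a,*q,.03).round(3))
```

```text
(266, 226) 38 [263.1 224.9] [0.4783 0.112  0.088 ]
(301, 219) 39 [299.  218.8] [0.4964 0.0056 0.088 ]
(342, 208) 36 [342.2 207.7] [ 0.5294 -0.123   0.088 ]
(271, 196) 40 [267.3 193.2] [0.5731 0.1005 0.088 ]
(324, 247) 36 [322.5 248.2] [ 0.4097 -0.0643  0.088 ]
((407.5, 213.5), (61.0, 63.0), 90.0) [ 0.5158 -0.3286  0.025 ] [array([ 0.612, -0.232]), array([ 0.611, -0.429]), array([ 0.421, -0.424]), array([ 0.421, -0.229])]
((202.12646484375, 210.52334594726562), (50.96306228637695, 71.04886627197266), 86.42366790771484) [0.5256 0.3116 0.025 ] [array([0.599, 0.43 ]), array([0.612, 0.208]), array([0.453, 0.195]), array([0.44 , 0.414])]
((561.1688842773438, 204.18043518066406), (139.43634033203125, 130.9051513671875), 17.417970657348633) [ 0.5445 -0.8077  0.025 ] [array([ 0.416, -0.535]), array([ 0.81 , -0.673]), array([ 0.675, -1.085]), array([ 0.289, -0.937])]
((376.5306396484375, 147.93836975097656), (270.82965087890625, 50.63278579711914), 1.652304768562317) [ 0.7234 -0.2349  0.025 ] [array([0.655, 0.194]), array([0.818, 0.193]), array([ 0.792, -0.667]), array([ 0.63 , -0.656])]
[[ 32  18 237]
 [ 38   9 238]
 [ 35  14 238]
 [ 35  14 238]] [0.52725888 0.30268989 0.025     ]
[[ 31  63 238]
 [ 31  62 238]
 [ 31  61 238]
 [ 30  67 237]] [ 0.51735016 -0.33331714  0.025     ]
[0.7  0.35 0.03]
[ 0.573 -0.536  0.03 ]
```

View pics/t2.png

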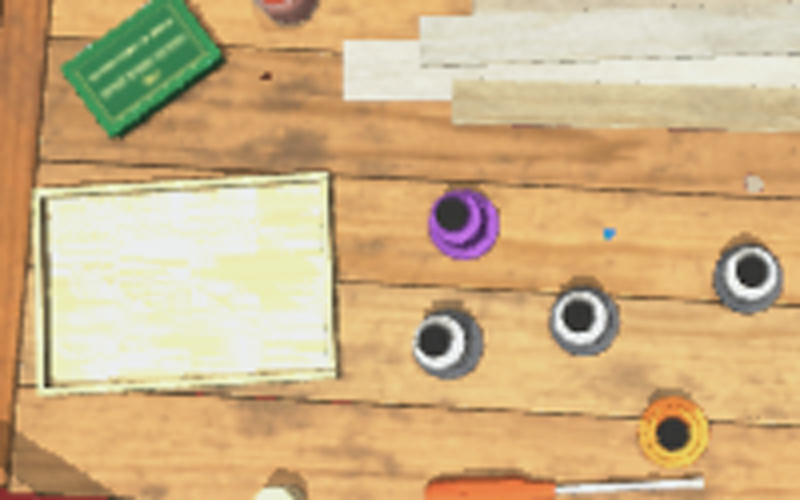

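The crop confirms three grey rests and excludes the purple and orange ones. At 4x they are at (445,343), (582,318) and (750,272). Next I'll press each plunger with the fingers shut.

```bash
cat >> h.py <<'E'
from scipy.spatial.transform import Rotation as Ro
def go(*P):
    s=sense();R=Ro.from_euler('xyz',s['eef_rot']).as_matrix();p=s['tool_pos']
    print('tcp',p.round(4),'yaw',s['eef_rot'].round(3),'F',s['ft_force'].round(2),'t',s['clock'])
    for q in P:
        print(q,'units',(R.T@(np.array(q)-p)/.03).round(2)); p0=q
E
python3 -c "
from h import *
go((.478,.112,.2),(.478,.112,.1))"
```

```text
tcp [0.2244 0.5016 0.2044] yaw [-3.14  -0.     2.721] F [-0.42 -1.1  -0.29] t 0.1
(0.478, 0.112, 0.2) units [-13.02  -8.4    0.16]
(0.478, 0.112, 0.1) units [-13.02  -8.39   3.5 ]
```

>>> servo_tool --deltas '[[[-13,-8.4,0.2,0,0,0,0],[-13,-8.4,0.2,0,0,0,0],[-13,-8.4,0.2,0,0,0,0],[-13,-8.4,0.2,0,0,0,0],[-13,-8.4,0.2,0,0,0,0],[-13,-8.4,0.2,0,0,0,0],[-13,-8.4,0.2,0,0,0,0],[-13,-8.4,0.2,0,0,0,0],[-13,-8.4,0.2,0,0,0,0],[-13,-8.4,0.2,0,0,0,0],[-13,-8.4,0.2,0,0,0,0],[-13,-8.4,0.2,0,0,0,0]]]'

```text
clock: 1.1
tool_pos: [0.4799, 0.1073, 0.1984]
eef_rot: [-3.139, 0.001, 2.714]
ft_force: [-0.3, -0.3, -0.3]
opening: 0.0173
gripper_force: 0.0
```

>>> servo_tool --deltas '[[[0,0,0,0,0,0,0],[0,0,0,0,0,0,0],[0,0,0,0,0,0,0]]]'

```text
clock: 1.35
tool_pos: [0.477, 0.1139, 0.1993]
eef_rot: [3.141, -0.001, 2.722]
ft_force: [-1.4, 0.0, 0.2]
opening: 0.001
gripper_force: 0.0
```

```bash
python3 -c "
from h import *
go((.478,.112,.11),(.478,.112,.083))
im=save('wrist','w1.png');print(im['fx'],im['cx'],im['cy'])"
```

```text
tcp [0.477  0.1139 0.1993] yaw [ 3.141e+00 -1.000e-03  2.722e+00] F [-1.45  0.01  0.24] t 1.35
(0.478, 0.112, 0.11) units [-0.06 -0.04  2.98]
(0.478, 0.112, 0.083) units [-0.06 -0.04  3.88]
309.70691628693146 318.09880457483393 196.8511429295759
```

View pics/w1.png

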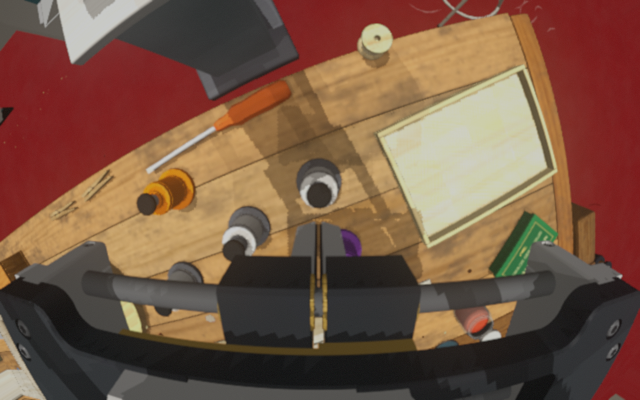

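The wrist view shows the first rest's cap at (319,194). The second is at (236,247) and the third at (165,305), partly hidden. I'll cast those pixels to check the positions.

```bash
cat >> h.py <<'E'
def fray(im,u,v,z):
    E=np.array(im['extrinsics']);R=E[:3,:3];c=-R.T@E[:3,3]
    x=np.array([u-im['cx'],v-im['cy']]);t=np.linalg.norm(x)/im['fx']
    d=R.T@np.r_[np.sin(t)*x/np.linalg.norm(x),np.cos(t)];return c+d*(z-c[2])/d[2]
E
python3 -c "
from h import *
im=get_image('wrist')
for q in [(319,194),(236,247),(165,305)]:print(fray(im,*q,.088).round(4))"
```

```text
[0.477  0.1155 0.088 ]
[0.4936 0.0137 0.088 ]
[ 0.5276 -0.1129  0.088 ]
```

>>> servo_tool --deltas '[[[0,0,1,0,0,0,0],[0,0,2,0,0,0,0],[0,0,3,0,0,0,0],[0,0,3.3,0,0,0,0],[0,0,3.4,0,0,0,0],[0,0,3.4,0,0,0,0],[0,0,3.4,0,0,0,0]]]'

```text
clock: 2.03
tool_pos: [0.4788, 0.1133, 0.0995]
eef_rot: [3.14, 0.003, 2.722]
ft_force: [1.4, -0.2, 0.0]
opening: 0.0006
gripper_force: 0.0
```

>>> servo_tool --deltas '[[[0,0,0.1,0,0,0,0],[0,0,0.2,0,0,0,0],[0,0,0.3,0,0,0,0],[0,0,0.4,0,0,0,0],[0,0,0.5,0,0,0,0],[0,0,0.55,0,0,0,0],[0,0,0.55,0,0,0,0],[0,0,0.55,0,0,0,0],[0,0,0.55,0,0,0,0]]]'

```text
clock: 2.78
tool_pos: [0.4783, 0.1128, 0.0815]
eef_rot: [3.141, 0.001, 2.721]
ft_force: [2.0, -0.4, 2.0]
opening: 0.0001
gripper_force: 1.2
```

The first rest is weak: 2 N at 6.5 mm. Now the second.

>>> servo_tool --deltas '[[[0,0,-0.7,0,0,0,0],[0,0,-1.5,0,0,0,0],[-1,-1.5,-1.5,0,0,0,0],[-1.9,-2.9,-1.5,0,0,0,0],[-1.9,-2.9,-1.5,0,0,0,0],[-1.9,-2.9,-1.5,0,0,0,0]]]'

```text
clock: 3.28
tool_pos: [0.4939, 0.0065, 0.1254]
eef_rot: [-3.139, -0.001, 2.716]
ft_force: [0.3, 0.1, -0.5]
opening: 0.0003
gripper_force: 0.0
```

Run:
```python
from h import *
im=save('wrist','w2.png')
go((.496,.006,.1))
g=im['color'].max(2);n,l,st,ce=cv2.connectedComponentsWithStats((g<45).astype(np.uint8))
for i in range(1,n):
    if 100<st[i,4]<4000: print(st[i],ce[i].round(1),fray(im,*ce[i],.088).round(4))
```

```text
tcp [0.4936 0.0086 0.1252] yaw [-3.141e+00 -2.000e-03  2.717e+00] F [-0.03 -0.03  0.32] t 3.3333
(0.496, 0.006, 0.1) units [-0.11 -0.04  0.84]
[ 230  257   81   33 1819] [279.7 274.5] [ 0.5245 -0.0403  0.088 ]
[ 326  257   91   33 2587] [366.7 272.8] [0.5515 0.0228 0.088 ]
[225 331  88  17 984] [269.3 339.7] [ 0.5811 -0.0805  0.088 ]
[325 330  86  12 624] [364.2 336.3] [ 0.6119 -0.0019  0.088 ]
```

View pics/w2.png

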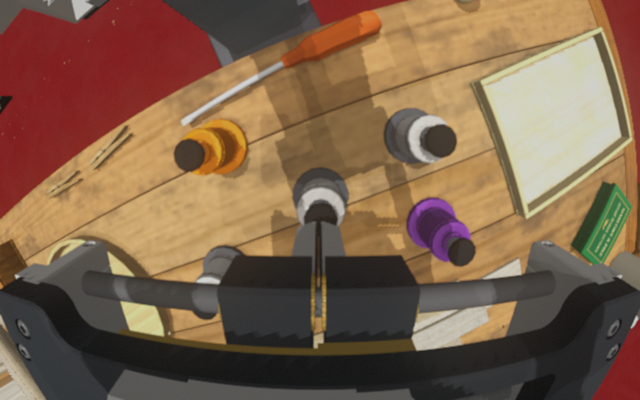

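The wrist view shows the second rest's cap at about (320,212), lined up under the shut fingertips. Pressing it.

>>> servo_tool --deltas '[[[0,0,0.5,0,0,0,0],[0,0,1.0,0,0,0,0],[0,0,1.2,0,0,0,0],[0,0,1.3,0,0,0,0],[0,0,1.4,0,0,0,0],[0,0,1.5,0,0,0,0],[0,0,1.5,0,0,0,0],[0,0,1.5,0,0,0,0],[0,0,1.5,0,0,0,0]]]'

```text
clock: 4.08
tool_pos: [0.4946, 0.0103, 0.0817]
eef_rot: [3.141, 0.001, 2.721]
ft_force: [-1.4, 1.4, 1.6]
opening: 0.0003
gripper_force: 1.2
```

The second rest is weak too. Now the third.

>>> servo_tool --deltas '[[[0,0,-0.7,0,0,0,0],[0,0,-1.5,0,0,0,0],[-1,-1.2,-1.5,0,0,0,0],[-2,-2.4,-1.5,0,0,0,0],[-2.8,-3.5,-1.5,0,0,0,0],[-2.8,-3.5,-1.5,0,0,0,0],[-2.8,-3.5,-1.5,0,0,0,0],[-2.8,-3.5,-1,0,0,0,0],[-2.8,-3.5,-0.6,0,0,0,0],[-2.8,-3.5,-0.4,0,0,0,0],[-2.8,-3.5,-0.3,0,0,0,0],[-2.8,-3.5,-0.2,0,0,0,0]]]'

```text
clock: 5.08
tool_pos: [0.5275, -0.1189, 0.087]
eef_rot: [3.141, -0.001, 2.722]
ft_force: [-2.5, 0.6, 6.4]
opening: 0.0003
gripper_force: 2.8
```

>>> servo_tool --deltas '[[[0,0,0.1,0,0,0,0],[0,0,0.2,0,0,0,0],[0,0,0.2,0,0,0,0],[0,0,0.2,0,0,0,0]]]'

```text
clock: 5.42
tool_pos: [0.5284, -0.1194, 0.0834]
eef_rot: [3.141, 0.002, 2.722]
ft_force: [-4.0, 1.0, 8.9]
opening: 0.0006
gripper_force: 4.4
```

The third rest is stiff: 8.9 N at 5 mm, so it goes in the oblong tray. I'll open and grasp it now.

>>> servo_tool --deltas '[[[0,0,-0.6,0,0,0,0],[0,-0.1,-1.2,0,0,0,0.8],[0,-0.1,-1.2,0,0,0,0.8],[0,-0.1,-1.2,0,0,0,0.8],[0,-0.1,-1.2,0,0,0,0.8],[0,-0.1,-1.2,0,0,0,0.8],[0,-0.1,-1.2,0,0,0,0.8],[0,-0.1,-1.2,0,0,0,0.8],[0,-0.1,-1.2,0,0,0,0.8],[0,-0.1,-1.2,0,0,0,0.8]]]' --newtons 25

```text
clock: 6.25
tool_pos: [0.5266, -0.1228, 0.1165]
eef_rot: [-3.142, -0.001, 2.721]
ft_force: [0.1, 0.1, -0.3]
opening: 0.0573
gripper_force: 0.0
```

Run:
```python
from h import *
im=save('wrist','w3.png'); go((.5294,-.122,.03)); print(sense()['opening'])
```

```text
tcp [ 0.5267 -0.1228  0.1167] yaw [ 3.141 -0.     2.721] F [-0.33 -0.61 -0.42] t 6.3
(0.5294, -0.122, 0.03) units [-0.07  0.06  2.89]
0.061072289005568624
```

View pics/w3.png

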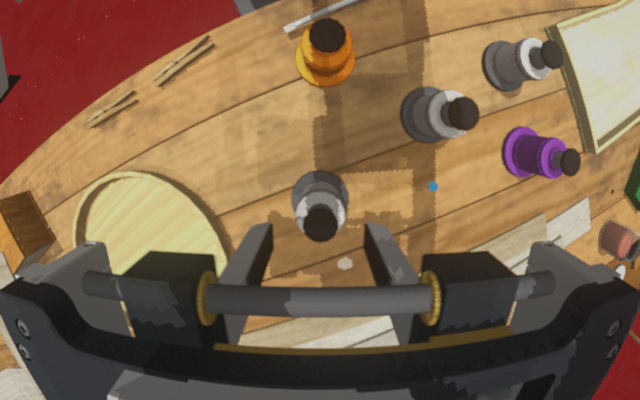

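The cap is at (320,223) and the foot at about (320,195). The rest is upright and centred between the open fingers at (255,245) and (380,245).

Run:
```python
from h import *
im=get_image('wrist'); 
for q in [(320,223),(459,113),(551,54)]: print(fray(im,*q,.088).round(4))
```

```text
[ 0.5283 -0.1217  0.088 ]
[0.4952 0.0012 0.088 ]
[0.4781 0.109  0.088 ]
```

>>> servo_tool --deltas '[[[-0.1,0,0.8,0,0,0,0.8],[-0.1,0,1.6,0,0,0,0.8],[-0.1,0,2.2,0,0,0,0.8],[-0.1,0,2.6,0,0,0,0.8],[-0.1,0,2.8,0,0,0,0.8],[-0.1,0,2.8,0,0,0,0.8],[-0.1,0,2.8,0,0,0,0.8]]]'

```text
clock: 6.93
tool_pos: [0.53, -0.1242, 0.0336]
eef_rot: [3.141, 0.001, 2.721]
ft_force: [-0.5, 0.5, -0.5]
opening: 0.0752
gripper_force: 0.0
```

>>> servo_tool --deltas '[[[0,0,0,0,0,0,0.3],[0,0,0,0,0,0,0.3],[0,0,0,0,0,0,0.3],[0,0,0,0,0,0,0.3],[0,0,0,0,0,0,0.3],[0,0,0,0,0,0,0.3],[0,0,0,0,0,0,0.3],[0,0,0,0,0,0,0.3]]]' --newtons 25

```text
clock: 7.6
tool_pos: [0.5299, -0.1238, 0.0333]
eef_rot: [3.141, 0.001, 2.721]
ft_force: [0.5, 1.1, 1.3]
opening: 0.0399
gripper_force: 25.0
```

Gripped. I'll lift it and carry it to the oblong tray.

>>> servo_tool --deltas '[[[0,0,-0.6,0,0,0,0.3],[0,0,-1.5,0,0,0,0.3],[0,0,-2.5,0,0,0,0.3],[0,0,-3.5,0,0,0,0.3],[0,0,-4.5,0,0,0,0.3],[0.3,0.7,-4.5,0,0,0,0.3],[0.8,1.7,-4.5,0,0,0,0.3],[1.3,2.7,-4.5,0,0,0,0.3],[1.7,3.7,-4.5,0,0,0,0.3],[2.1,4.6,-4.5,0,0,0,0.3],[2.5,5.5,-4.5,0,0,0,0.3],[2.9,6.4,-4.5,0,0,0,0.3]]]'

```text
clock: 8.6
tool_pos: [0.5275, 0.0878, 0.1666]
eef_rot: [-3.14, -0.002, 2.721]
ft_force: [0.8, -0.0, -3.8]
opening: 0.0399
gripper_force: 25.0
```

>>> servo_tool --deltas '[[[0.4,0.9,0,0,0,0,0.3],[0.8,1.8,0,0,0,0,0.3],[1.2,2.7,0,0,0,0,0.3],[1.7,3.7,0,0,0,0,0.3],[2.1,4.6,0,0,0,0,0.3],[2.5,5.5,0,0,0,0,0.3],[2.9,6.3,0,0,0,0,0.3],[3.1,6.7,0,0,0,0,0.3],[3.2,6.9,0,0,0,0,0.3],[3.2,6.9,0,0,0,0,0.3],[3.2,6.9,0,0,0,0,0.3]]]'

```text
clock: 9.52
tool_pos: [0.5255, 0.3136, 0.1674]
eef_rot: [-3.14, -0.0, 2.72]
ft_force: [-0.3, 0.1, -3.0]
opening: 0.0397
gripper_force: 25.0
```

Run:
```python
from h import *
im=save('scene','s2.png'); go((.526,.314,.042)); print(sense()['opening'],sense()['gripper_force'])
a=cv2.imread('pics/s2.png');cv2.imwrite('pics/s2c.png',cv2.resize(a[60:260,150:420],None,fx=2.5,fy=2.5))
```

```text
tcp [0.5256 0.3133 0.1677] yaw [-3.14   0.     2.719] F [-0.22 -0.13 -3.1 ] t 9.5667
(0.526, 0.314, 0.042) units [-0.    0.03  4.19]
0.03976470747516573 24.999440610408783
```

View pics/s2c.png

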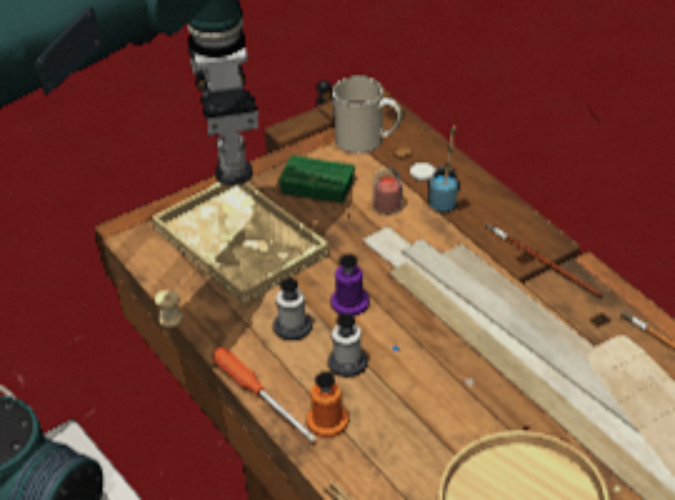

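The rest hangs upright over the oblong tray at crop (235,155). Both other grey rests still stand. Lowering it.

>>> servo_tool --deltas '[[[0,0,0.9,0,0,0,0.3],[0,0,1.8,0,0,0,0.3],[0,0,2.7,0,0,0,0.3],[0,0,3.4,0,0,0,0.3],[0,0,3.8,0,0,0,0.3],[0,0,4.0,0,0,0,0.3],[0,0,4.15,0,0,0,0.3],[0,0,4.25,0,0,0,0.3],[0,0,4.25,0,0,0,0.3],[0,0,4.25,0,0,0,0.3],[0,0,4.25,0,0,0,0.3]]]'

```text
clock: 10.48
tool_pos: [0.5263, 0.3153, 0.0419]
eef_rot: [3.14, 0.002, 2.721]
ft_force: [0.7, 0.8, -2.7]
opening: 0.04
gripper_force: 25.0
```

Still hanging, about 2 mm up. I'll lower a little more, then release and rise.

>>> servo_tool --deltas '[[[0,0,0.05,0,0,0,0.3],[0,0,0.1,0,0,0,0.3],[0,0,0.1,0,0,0,0.3],[0,0,0.1,0,0,0,0.3]]]'

```text
clock: 10.82
tool_pos: [0.5262, 0.3154, 0.0393]
eef_rot: [3.139, 0.002, 2.721]
ft_force: [-1.4, -0.4, 4.9]
opening: 0.0396
gripper_force: 25.0
```

>>> servo_tool --deltas '[[[0,0,0,0,0,0,0.8],[0,0,0,0,0,0,0.8],[0,0,0,0,0,0,0.8],[0,0,0,0,0,0,0.8],[0,0,0,0,0,0,0.8],[0,0,0,0,0,0,0.8],[0,0,-1,0,0,0,0.8],[0,0,-2,0,0,0,0.8],[0,0,-3,0,0,0,0.8],[0,0,-3,0,0,0,0.8],[0,0,-3,0,0,0,0.8]]]'

```text
clock: 11.73
tool_pos: [0.5269, 0.3156, 0.1302]
eef_rot: [3.137, 0.004, 2.721]
ft_force: [-0.5, 0.2, -0.7]
opening: 0.0752
gripper_force: 0.0
```

```bash
python3 -c "
from h import *
go((.478,.112,.13),(.478,.112,.032))"
```

```text
tcp [0.5269 0.3156 0.1302] yaw [3.137 0.004 2.721] F [-0.51  0.19 -0.73] t 11.7333
(0.478, 0.112, 0.13) units [-1.28 -6.86 -0.02]
(0.478, 0.112, 0.032) units [-1.27 -6.87  3.25]
```

>>> servo_tool --deltas '[[[-0.2,-1.2,0,0,0,0,0.8],[-0.5,-2.5,0,0,0,0,0.8],[-0.7,-3.8,0,0,0,0,0.8],[-1,-5.1,0,0,0,0,0.8],[-1.2,-6.3,0,0,0,0,0.8],[-1.2,-6.8,0,0,0,0,0.8],[-1.2,-6.8,0,0,0,0,0.8],[-1.2,-6.8,0,0,0,0,0.8]]]'

```text
clock: 12.4
tool_pos: [0.4741, 0.1135, 0.1259]
eef_rot: [-3.141, -0.002, 2.719]
ft_force: [0.2, 0.4, -0.0]
opening: 0.0751
gripper_force: 0.0
```

>>> servo_tool --deltas '[[[0,0,0.8,0,0,0,0.8],[0,0,1.6,0,0,0,0.8],[0,0,2.4,0,0,0,0.8],[0,0,3.0,0,0,0,0.8],[0,0,3.2,0,0,0,0.8],[0,0,3.2,0,0,0,0.8],[0,0,3.2,0,0,0,0.8],[0,0,3.2,0,0,0,0.8]]]'

```text
clock: 13.07
tool_pos: [0.4762, 0.1146, 0.0327]
eef_rot: [3.14, 0.002, 2.722]
ft_force: [0.7, -0.8, 0.4]
opening: 0.0751
gripper_force: 0.0
```

>>> servo_tool --deltas '[[[0,0,0,0,0,0,0.3],[0,0,0,0,0,0,0.3],[0,0,0,0,0,0,0.3],[0,0,0,0,0,0,0.3],[0,0,0,0,0,0,0.3],[0,0,0,0,0,0,0.3],[0,0,0,0,0,0,0.3],[0,0,0,0,0,0,0.3]]]' --newtons 25

```text
clock: 13.73
tool_pos: [0.4753, 0.1143, 0.0318]
eef_rot: [3.14, 0.001, 2.721]
ft_force: [0.9, 1.1, 0.9]
opening: 0.0394
gripper_force: 25.0
```

```bash
python3 -c "
from h import *
go((.517,-.295,.165))"
```

```text
tcp [0.4753 0.1143 0.0318] yaw [3.140e+00 1.000e-03 2.721e+00] F [0.88 1.14 0.85] t 13.7333
(0.517, -0.295, 0.165) units [ -6.84 -11.88  -4.45]
```

>>> servo_tool --deltas '[[[0,0,-0.6,0,0,0,0.3],[0,0,-1.5,0,0,0,0.3],[0,0,-2.5,0,0,0,0.3],[0,0,-3.5,0,0,0,0.3],[0,0,-4.5,0,0,0,0.3],[-0.5,-0.8,-4.5,0,0,0,0.3],[-1.1,-1.6,-4.5,0,0,0,0.3],[-1.7,-2.5,-4.5,0,0,0,0.3],[-2.3,-3.4,-4.5,0,0,0,0.3],[-2.9,-4.3,-4.5,0,0,0,0.3],[-3.5,-5.2,-4.5,0,0,0,0.3],[-4.1,-6.1,-4.5,0,0,0,0.3]]]'

```text
clock: 14.73
tool_pos: [0.5113, -0.1048, 0.1647]
eef_rot: [-3.141, -0.004, 2.721]
ft_force: [0.5, -0.3, -3.6]
opening: 0.0397
gripper_force: 25.0
```

>>> servo_tool --deltas '[[[-0.6,-0.9,0,0,0,0,0.3],[-1.2,-1.8,0,0,0,0,0.3],[-1.8,-2.7,0,0,0,0,0.3],[-2.4,-3.6,0,0,0,0,0.3],[-3.0,-4.5,0,0,0,0,0.3],[-3.6,-5.4,0,0,0,0,0.3],[-4.1,-6.2,0,0,0,0,0.3],[-4.4,-6.7,0,0,0,0,0.3],[-4.55,-6.85,0,0,0,0,0.3],[-4.55,-6.85,0,0,0,0,0.3],[-4.55,-6.85,0,0,0,0,0.3]]]'

```text
clock: 15.65
tool_pos: [0.5527, -0.3456, 0.165]
eef_rot: [3.14, -0.003, 2.721]
ft_force: [0.2, -0.4, -3.5]
opening: 0.0393
gripper_force: 25.0
```

Run:
```python
from h import *
save('scene','s3.png'); go((.5535,-.346,.0385)); print(sense()['opening'],sense()['gripper_force'])
a=cv2.imread('pics/s3.png');cv2.imwrite('pics/s3c.png',cv2.resize(a[100:320,200:460],None,fx=2.5,fy=2.5))
```

```text
tcp [ 0.5529 -0.3452  0.1656] yaw [ 3.140e+00 -2.000e-03  2.722e+00] F [ 1.01  0.12 -3.65] t 15.7
(0.5535, -0.346, 0.0385) units [-0.04 -0.02  4.24]
0.039551692503419694 24.99857872724533
```

View pics/s3c.png

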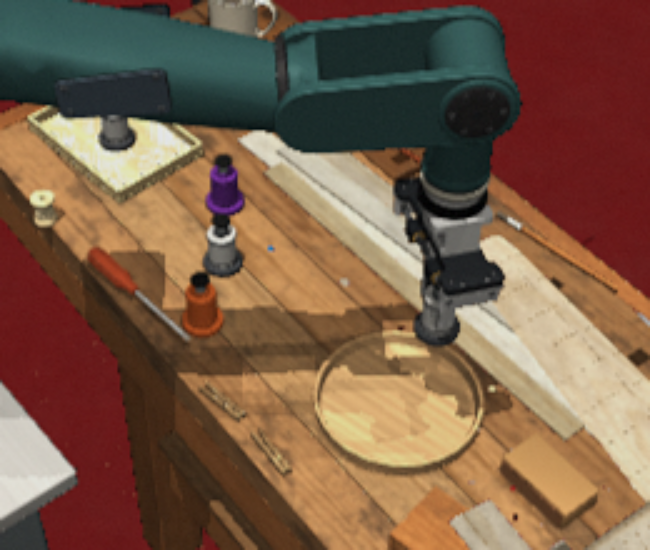

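The stiff rest stands in the oblong tray at crop (117,130). The held weak rest is at (437,325), 13 cm above the far part of the round tray. Lowering it.

>>> servo_tool --deltas '[[[0,0,0.9,0,0,0,0.3],[0,0,1.8,0,0,0,0.3],[0,0,2.7,0,0,0,0.3],[0,0,3.4,0,0,0,0.3],[0,0,3.8,0,0,0,0.3],[0,0,4.0,0,0,0,0.3],[0,0,4.15,0,0,0,0.3],[0,0,4.25,0,0,0,0.3],[0,0,4.25,0,0,0,0.3],[0,0,4.25,0,0,0,0.3],[0,0,4.25,0,0,0,0.3]]]'

```text
clock: 16.62
tool_pos: [0.5539, -0.3472, 0.0405]
eef_rot: [-3.141, 0.003, 2.721]
ft_force: [0.2, -0.6, -4.2]
opening: 0.0394
gripper_force: 25.0
```

>>> servo_tool --deltas '[[[0,0,0.05,0,0,0,0.3],[0,0,0.1,0,0,0,0.3],[0,0,0.1,0,0,0,0.3],[0,0,0.1,0,0,0,0.3]]]'

```text
clock: 16.95
tool_pos: [0.5539, -0.3472, 0.0378]
eef_rot: [-3.141, 0.003, 2.721]
ft_force: [-0.7, 0.7, 2.6]
opening: 0.0396
gripper_force: 25.0
```

>>> servo_tool --deltas '[[[0,0,0,0,0,0,0.8],[0,0,0,0,0,0,0.8],[0,0,0,0,0,0,0.8],[0,0,0,0,0,0,0.8],[0,0,0,0,0,0,0.8],[0,0,0,0,0,0,0.8],[0,0,-1,0,0,0,0.8],[0,0,-2,0,0,0,0.8],[0,0,-3,0,0,0,0.8],[0,0,-3,0,0,0,0.8],[0,0,-3,0,0,0,0.8]]]'

```text
clock: 17.87
tool_pos: [0.5545, -0.3477, 0.1291]
eef_rot: [-3.14, 0.006, 2.721]
ft_force: [0.0, -0.0, -1.2]
opening: 0.0755
gripper_force: 0.0
```

```bash
python3 -c "
from h import *
go((.495,.006,.13),(.495,.006,.032))"
```

```text
tcp [ 0.5545 -0.3477  0.1291] yaw [-3.14   0.006  2.721] F [ 0.01 -0.04 -1.21] t 17.8667
(0.495, 0.006, 0.13) units [ 6.63  9.95 -0.08]
(0.495, 0.006, 0.032) units [6.64 9.95 3.18]
```

>>> servo_tool --deltas '[[[0.7,1.1,0,0,0,0,0.8],[1.4,2.2,0,0,0,0,0.8],[2.1,3.3,0,0,0,0,0.8],[2.8,4.4,0,0,0,0,0.8],[3.6,5.5,0,0,0,0,0.8],[4.4,6.6,0,0,0,0,0.8],[5.1,7.7,0,0,0,0,0.8],[5.8,8.8,0,0,0,0,0.8],[6.4,9.7,0,0,0,0,0.8],[6.6,9.9,0,0,0,0,0.8],[6.6,9.9,0,0,0,0,0.8],[6.6,9.9,0,0,0,0,0.8]]]'

```text
clock: 18.87
tool_pos: [0.4932, 0.005, 0.1248]
eef_rot: [-3.14, -0.001, 2.722]
ft_force: [0.0, 0.4, -0.4]
opening: 0.0753
gripper_force: 0.0
```

>>> servo_tool --deltas '[[[0,0,0.8,0,0,0,0.8],[0,0,1.6,0,0,0,0.8],[0,0,2.4,0,0,0,0.8],[0,0,2.9,0,0,0,0.8],[0,0,3.1,0,0,0,0.8],[0,0,3.1,0,0,0,0.8],[0,0,3.1,0,0,0,0.8],[0,0,3.1,0,0,0,0.8]]]'

```text
clock: 19.53
tool_pos: [0.495, 0.0045, 0.0342]
eef_rot: [3.141, 0.002, 2.72]
ft_force: [0.1, 0.2, 0.7]
opening: 0.0751
gripper_force: 0.0
```

>>> servo_tool --deltas '[[[0,0,0,0,0,0,0.3],[0,0,0,0,0,0,0.3],[0,0,0,0,0,0,0.3],[0,0,0,0,0,0,0.3],[0,0,0,0,0,0,0.3],[0,0,0,0,0,0,0.3],[0,0,0,0,0,0,0.3],[0,0,0,0,0,0,0.3]]]' --newtons 25

```text
clock: 20.2
tool_pos: [0.4942, 0.0059, 0.0333]
eef_rot: [3.14, 0.001, 2.721]
ft_force: [0.6, 2.4, 0.8]
opening: 0.0397
gripper_force: 25.0
```

```bash
python3 -c "
from h import *
go((.4805,-.314,.165))
a=get_image('top');c=a['color'];print('cap')
g=c.max(2);m=(g<60).astype(np.uint8)
n,l,st,ce=cv2.connectedComponentsWithStats(m)
for i in range(1,n):
    if 15<st[i,4]<120 and 120<ce[i][0]<470 and 170<ce[i][1]<260: print(st[i,4],ce[i].round(1),ray(a,*ce[i],.094).round(4))
"
```

```text
tcp [0.4942 0.0059 0.0333] yaw [3.140e+00 1.000e-03 2.721e+00] F [0.55 2.39 0.76] t 20.2
(0.4805, -0.314, 0.165) units [-3.94 -9.91 -4.4 ]
cap
32 [266.8 192.8] [0.5735 0.1013 0.094 ]
41 [417.7 198.8] [ 0.5552 -0.3469  0.094 ]
44 [195.6 208.9] [0.5258 0.3119 0.094 ]
36 [322.5 248.2] [ 0.4098 -0.0643  0.094 ]
```

Both placed rests are where I meant them to be. Carrying the last one.

>>> servo_tool --deltas '[[[0,0,-0.6,0,0,0,0.3],[0,0,-1.5,0,0,0,0.3],[0,0,-2.5,0,0,0,0.3],[0,0,-3.5,0,0,0,0.3],[0,0,-4.5,0,0,0,0.3],[-0.3,-0.7,-4.5,0,0,0,0.3],[-0.6,-1.6,-4.5,0,0,0,0.3],[-1,-2.5,-4.5,0,0,0,0.3],[-1.4,-3.5,-4.5,0,0,0,0.3],[-1.8,-4.5,-4.5,0,0,0,0.3],[-2.2,-5.5,-4.5,0,0,0,0.3],[-2.6,-6.5,-4.5,0,0,0,0.3]]]'

```text
clock: 21.25
tool_pos: [0.4838, -0.206, 0.1663]
eef_rot: [-3.141, -0.004, 2.721]
ft_force: [0.2, -1.1, -3.1]
opening: 0.0398
gripper_force: 25.0
```

>>> servo_tool --deltas '[[[-0.4,-0.9,0,0,0,0,0.3],[-0.7,-1.8,0,0,0,0,0.3],[-1,-2.6,0,0,0,0,0.3],[-1.2,-3.2,0,0,0,0,0.3],[-1.3,-3.4,0,0,0,0,0.3],[-1.3,-3.4,0,0,0,0,0.3],[-1.3,-3.4,0,0,0,0,0.3],[-1.3,-3.4,0,0,0,0,0.3]]]'

```text
clock: 21.92
tool_pos: [0.4792, -0.3122, 0.1674]
eef_rot: [3.141, -0.001, 2.722]
ft_force: [-0.1, -0.1, -3.2]
opening: 0.0396
gripper_force: 25.0
```

>>> servo_tool --deltas '[[[0,0,0.9,0,0,0,0.3],[0,0,1.8,0,0,0,0.3],[0,0,2.7,0,0,0,0.3],[0,0,3.4,0,0,0,0.3],[0,0,3.8,0,0,0,0.3],[0,0,4.0,0,0,0,0.3],[0,0,4.15,0,0,0,0.3],[0,0,4.25,0,0,0,0.3],[0,0,4.3,0,0,0,0.3],[0,0,4.35,0,0,0,0.3],[0,0,4.35,0,0,0,0.3],[0,0,4.35,0,0,0,0.3]]]'

```text
clock: 22.92
tool_pos: [0.4802, -0.3142, 0.0393]
eef_rot: [-3.141, 0.003, 2.721]
ft_force: [0.1, 1.4, 0.7]
opening: 0.0396
gripper_force: 25.0
```

>>> servo_tool --deltas '[[[0,0,0,0,0,0,0.8],[0,0,0,0,0,0,0.8],[0,0,0,0,0,0,0.8],[0,0,0,0,0,0,0.8],[0,0,0,0,0,0,0.8],[0,0,0,0,0,0,0.8],[0,0,-1,0,0,0,0.8],[0,0,-2,0,0,0,0.8],[0,0,-3,0,0,0,0.8],[0,0,-4,0,0,0,0.8],[0,0,-4,0,0,0,0.8]]]'

```text
clock: 23.83
tool_pos: [0.4822, -0.316, 0.1654]
eef_rot: [-3.138, 0.013, 2.721]
ft_force: [0.8, -1.4, 1.3]
opening: 0.0755
gripper_force: 0.0
```

>>> servo_tool --deltas '[[[1,2,0,0,0,0,0.8],[2,3,0,0,0,0,0.8],[3,4,0,0,0,0,0.8],[3,5,0,0,0,0,0.8],[3,6,0,0,0,0,0.8],[3,6,0,0,0,0,0.8],[3,6,0,0,0,0,0.8],[3,6,0,0,0,0,0.8]]]'

```text
clock: 24.5
tool_pos: [0.4704, -0.1128, 0.1569]
eef_rot: [-3.141, -0.0, 2.721]
ft_force: [0.4, 0.2, 0.1]
opening: 0.0753
gripper_force: 0.0
```

```bash
python3 -c "
from h import *
a=save('top','t3.png');c=a['color']
g=c.max(2);m=(g<60).astype(np.uint8)
n,l,st,ce=cv2.connectedComponentsWithStats(m)
for i in range(1,n):
    if 15<st[i,4]<120 and 120<ce[i][0]<470 and 170<ce[i][1]<260: print(st[i,4],ce[i].round(1),ray(a,*ce[i],.094).round(4))
b=cv2.imread('pics/t3.png');cv2.imwrite('pics/t3c.png',cv2.resize(b[130:270,155:500],None,fx=2.3,fy=2.3,interpolation=cv2.INTER_CUBIC))
"
```

```text
40 [267.3 193.2] [0.5725 0.0997 0.094 ]
41 [417.7 198.8] [ 0.5552 -0.3469  0.094 ]
109 [311.9 216.8] [ 0.5021 -0.0329  0.094 ]
44 [195.6 208.9] [0.5258 0.3119 0.094 ]
39 [407.1 223.7] [ 0.4813 -0.3139  0.094 ]
43 [322.7 248.1] [ 0.4101 -0.065   0.094 ]
```

View pics/t3c.png

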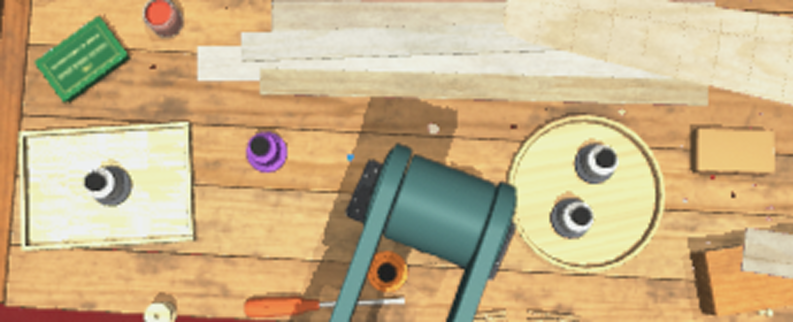

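The stiff rest stands in the oblong tray at crop (110,183). Both weak rests stand inside the round tray at (597,160) and (572,217), and the tin and sanding block have not moved.

```bash
python3 -c "
from workcell import finish_job;print(finish_job())"
```

```text
the job is handed in; nothing more can be done
None
```

I handed the job in at about 24.5 s: one rest felt stiff and now stands in the oblong tray, and the two that felt weak stand in the round tray. The last picture shows all three upright and the tin and sanding block where they were, but the hand-in call returned no verdict.

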